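# Clear the stamping jig and register the copper bar against its stops

### The job

Take the steel stamp off the stamping jig and lay it down flat, without dropping it, in the long compartment of the tool tray. Then push the copper bar fully home in the jig: lying flat on the plate, one long side flush along the long fence and one end flush against the end stop. Leave the hammer, the jar and the rings in the tray where they are.

Things in the scene. Friction and masses are not known exactly. Their poses are not given: they have to be found in the camera images.
- jig: Stamping jig, fixed: bright steel plate 172 (x) by 220 (y) by 12 mm with two dark stops 12 mm wide standing 10 mm above it. Origin: centre of its underside, z up. The 220 mm long fence runs along y at the +x edge, its working face at x = +74 mm. The end stop runs along x at the +y edge, from x = -16 to +74 mm, its working face at y = +98 mm. The other two sides are open.
- jig_corner (a point): The inner corner of the jig where the working faces of fence and end stop meet, on the plate's upper surface (12 mm above the bench); axes as the jig's. A bar fully home has its centre at x = -18, y = -55, z = +4 mm from here, its long axis along the jig's y.
- blank: Copper bar blank, 110 by 36 by 8 mm, 0.27 kg (varies), lying loose on the jig's plate, away from both stops. Origin at its centre (4 mm above the plate); x along its 110 mm length, y along its 36 mm width, z up. Either long side and either end will do.
- punch: Dark steel stamp: bar 18 by 18 mm, with a thin nose at +x and a round head at -x, 102 mm long in all, about 0.22 kg, lying on the jig's plate between copper bar and fence. Origin on its long axis, 9 mm above the plate, 48 mm from the nose's end, 54 mm from the head's; x along its length. The square body reaches from x = -46 to +34 mm.
- tray: Pale wooden tool tray, fixed to the bench, 132 (x) by 92 (y) by 10 mm high; floor 4 mm thick, walls 4 mm thick standing 6 mm above the floor. Origin: centre of its underside on the bench. The +y half is one long empty compartment along x; the -y half is divided into two short compartments with a copper ring in each.
- slot (a point): Centre of the floor of the tray's long compartment, 4 mm above the bench; axes as the tray's. The compartment measures 124 mm (x) by 40 mm (y) inside, walls 6 mm high. The stamp lies in it along x, either way round.
- ring_a: Copper ring blank, 28 mm across, 4 mm thick, lying in a short compartment of the tray (origin: centre of its underside). Leave alone.
- ring_b: Copper ring blank, 22 mm across, 4 mm thick, lying in the other short compartment (origin: centre of its underside). Leave alone.
- hammer: Hammer, 240 mm long, lying on the bench beyond the work, wooden handle (origin: under its middle; x along its length, towards the head). Leave alone.
- jar: Small closed glass jar, 48 mm across, 55 mm high, standing beyond the work, near the hammer (origin: centre of its underside). Leave alone.
There are look-alikes about, which are no part of the job. Of the things that look like the blank, the middle-sized one is meant. Several things have the shape of the tray; the one meant has the colours described above.

How it is judged:
By the outcome, as a careful person would: the job done as asked, in the order asked, and still so for the second after the job is handed in, with the robot touching nothing.
It also fails if it takes over 61 s, if anything falls off the work surface, if the arm or the gripper's body presses on something with over 40 N, if the wrist force passes 120 N, or if a joint passes its speed limit or range.

### The arm

A 6-joint arm with a two-finger parallel gripper is mounted at the origin on the work surface. World frame = base frame: x ahead of the robot, y to its left, z up, the work surface at z = 0. Lengths are in m, angles in rad, forces in N, time in s.
With the tool pointing down it reaches from about 0.3 to 0.775 m from the base axis. Payload 14.6 kg.
Tool frame: the origin (TCP) lies midway between the tips of the shut fingers; the grasp point (between the pads) lies 19 mm behind it (ctrl.pinch_z is the z of the grasp point in the tool frame, in m); z points along the fingers, y is the line along which they close (so a half turn about z gives the same grasp; the last joint's range is limited). The gripper opens to 94 mm and grips with 3 to 60 N. Pads are 16 mm wide; open, the fingers measure 119 mm over their backs; the gripper's body (75 mm by 177 mm) begins 78 mm behind the grasp point.
Start: joints at [-1.262, 0.3, 1.521, -0, 1.321, -0.067], TCP at [0.202, -0.512, 0.205] pointing down, gripper open.
Joint ranges: [-3.03, 3.03], [-0.79, 2.21], [0.23, 2.52], [-1.04, 4.18], [0, 3.07], [-2.55, 2.55]. Speed limits (rad/s): [2.22, 2.22, 2.57, 3.14, 3.14, 3.14].

### API

Orientations are given as [roll, pitch, yaw] about the fixed x, y, z axes, in that order (R = Rz(yaw) Ry(pitch) Rx(roll)).
In Python, from station import ctrl, camera, ticket gives the robot as it stands. The module is installed in compiled form; this text tells all that it offers.
- The arm moves only by the shell command python3 -m inch 'ROWS' [FORCE]. ROWS is text: rows parted by semicolons, each of 7 numbers parted by spaces: the opening, from -1 (shut) to 1 (fully open), then the shift along the tool's x, y, z in units of 0.03 m (1.0 is 0.03 m), then the turn, a rotation vector about the tool's x, y, z in units of 10 degrees (1.0 is 10 degrees). In form: grip dx dy dz rx ry rz; .... A call has 1 to 10 rows; each row shifts and turns the commanded pose from where the row before left it, along the tool's axes as they then stand; what a row does not reach is not made up. A row lasts 1/8 s, in which the tool goes at most 62.5 mm and 10.7 degrees, less where a joint would pass 70% of its speed; a pose out of reach is approached as far as the arm can. A call with a number of a shift or a turn outside -1 to 1 is refused whole. A call with a gripper value outside its range is refused whole. The fingers move at their own pace and stop on an object; FORCE is the grip in N (left out, the last holds). Time passes only in rows, so rows that do not move let the fingers close. It gives the time, the measured TCP pose, the force, the opening and the grip force at its end, in the units of the state.
- ctrl.get_obs(): the state, without advancing time (a new reading comes with each control period).
- camera(name): name is "scene" or "top" or "wrist"; returns a dict with "img" (480x640x3 uint8, blue, green, red), "range_z" (480x640 float32, m along the optical axis (not along the pixel's ray), 0 where there is no reading), "intrinsics" (3x3 intrinsics, pixels), "view" (4x4, takes a point from world to camera coordinates). Camera axes: x right, y down, z forward; pixel columns grow to the right and rows downward; lengths in m; the calibration is good to about 2 mm. A picture is of the moment at which its call begins.
- ticket.hand_in(): hands the job in; it is judged then, once.
The state is a dict: "time_s": time; "qpos": joint angles; "joint_vel": joint speeds; "tau": joint torques, N m; "ee_pos": TCP position; "eef_rot": TCP orientation; "force": force on the tool from outside, world axes, zero at the start; "moment": the same for the moment, N m; "grip_width": finger opening in m; "grip_force": force on a finger pad.
Only numpy, scipy, OpenCV 4.12 (cv2) and the standard library are available. Lean on these libraries where they do the work, as an engineer would, in place of code of your own. Each camera call takes 0.05 s, during which the arm holds its last target. There are 200 camera calls.

## Working session

There is one attempt and no reset: what is moved stays moved. The work goes in short steps, Python scripts to look and compute and a shell command to move; the robot and the scene stay as the last step left them, time stands still between calls to the robot, and variables do not carry over. Pictures are saved under pics/ and viewed, at most 10 in all, crops included, and the job is handed in when it is done.

```bash
mkdir -p pics; python3 - <<'E'
from station import ctrl,camera
import cv2,numpy as np
for n in ("scene","top"):
    c=camera(n); cv2.imwrite(f"pics/{n}0.png",c["img"]); np.savez(f"{n}0.npz",**c)
    print(n,c["intrinsics"].tolist(),np.round(c["view"],4).tolist())
o=ctrl.get_obs(); print(o, ctrl.pinch_z)
E
```

```text
scene [[482.78952661485096, 0.0, 318.5149277111473], [0.0, 482.78952661485096, 240.69652683808783], [0.0, 0.0, 1.0]] [[-0.6378, 0.7699, -0.0228, 0.3737], [0.4228, 0.3252, -0.8459, -0.1783], [-0.6438, -0.5492, -0.5329, 1.3227], [0.0, 0.0, 0.0, 1.0]]
top [[547.9260252422895, 0.0, 326.6031778767457], [0.0, 547.9260252422895, 244.7993435874603], [0.0, 0.0, 1.0]] [[0.0245, -0.9995, -0.0174, -0.0115], [-0.9953, -0.0227, -0.0937, 0.569], [0.0933, 0.0196, -0.9954, 1.0649], [0.0, 0.0, 0.0, 1.0]]
{'time_s': 0.1, 'qpos': array([-1.26161263e+00,  3.00397931e-01,  1.52151501e+00, -2.44980379e-06,
        1.32070586e+00, -6.66116972e-02]), 'joint_vel': array([ 5.88992087e-05,  1.25373857e-04, -2.56070747e-04, -1.11736112e-03,
       -3.65369147e-04,  5.49147273e-04]), 'tau': array([-4.23503543e-04, -5.32647657e+01, -3.53279614e+01,  7.09435064e-02,
        2.35414499e-02, -3.19355559e-05]), 'ee_pos': array([ 0.20177566, -0.51139733,  0.20495442]), 'eef_rot': array([-3.14056862e+00, -6.59353946e-05,  3.75795966e-01]), 'force': array([1.04204439, 0.47252312, 0.50275296]), 'moment': array([-0.062425  ,  0.00549155, -0.03834358]), 'grip_force': 0.0, 'grip_width': 0.09381460084635637} -0.0188
```

View pics/top0.png

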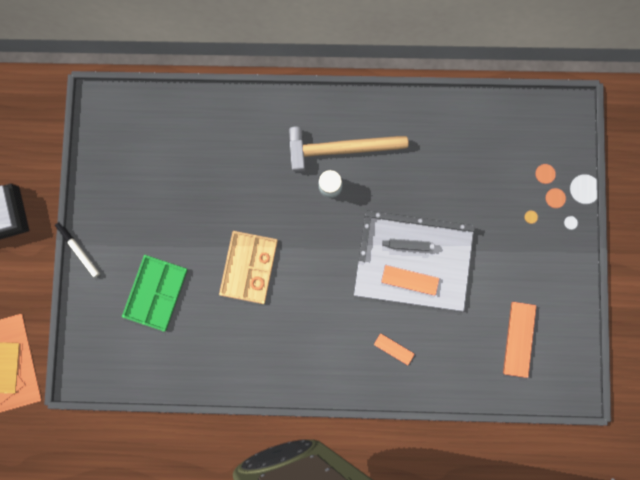

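View pics/scene0.png

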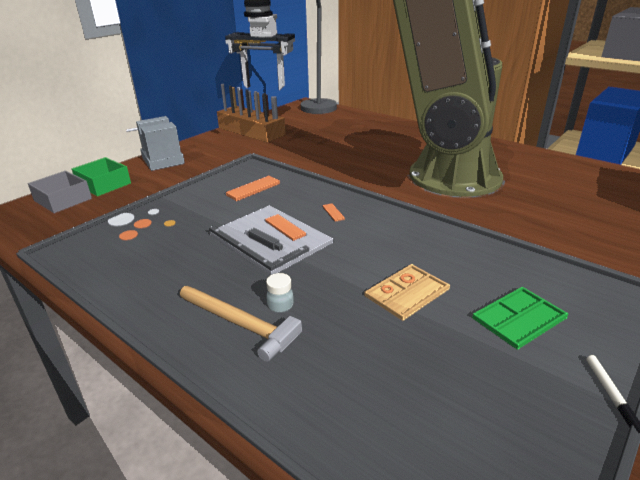

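The top view shows the jig at about (417,262), the stamp at (410,246), the meant bar at (410,280) and the pale tray at (248,268) with its long compartment on the left. The fence is on the upper side and the end stop on the left. The bar and tray look-alikes are at (394,349), (520,340) and (155,293).

```bash
cat > h.py <<'E'
import numpy as np,cv2
def ray(c,px,z):
    px=np.atleast_2d(np.float64(px)); K=c["intrinsics"]; V=c["view"]; R=V[:3,:3]; t=V[:3,3]
    d=np.c_[px,np.ones(len(px))]@np.linalg.inv(K).T@R; o=-R.T@t
    return o+d*((z-o[2])/d[:,2])[:,None]
def rect(c,mask,z):
    "largest blob -> centre, long, short, yaw of long axis (deg) on plane z"
    cs,_=cv2.findContours(mask.astype(np.uint8),cv2.RETR_EXTERNAL,cv2.CHAIN_APPROX_NONE)
    k=max(cs,key=cv2.contourArea)[:,0]
    p=ray(c,k,z)[:,:2]
    (cx,cy),(w,h),a=cv2.minAreaRect((p*1000).astype(np.float32))
    if w<h: w,h,a=h,w,a+90
    return np.round([cx,cy,w,h,(a+90)%180-90],1),k
def project(c,P):
    P=np.atleast_2d(P); q=(P@c["view"][:3,:3].T+c["view"][:3,3])@c["intrinsics"].T
    return q[:,:2]/q[:,2:]
E
python3 - <<'E'
from h import *
c=dict(np.load("top0.npz")); im=c["img"]; hsv=cv2.cvtColor(im,cv2.COLOR_BGR2HSV); H,S,V=cv2.split(hsv)
yy,xx=np.mgrid[:480,:640]; J=(xx>345)&(xx<485)&(yy>205)&(yy<318)
ora=(H<15)&(S>110)&(V>120)
print("blank",rect(c,ora&J,.020)[0])
pl=(((V>120)&(S<60))|ora)&J
print("plate",rect(c,cv2.morphologyEx(pl.astype(np.uint8),cv2.MORPH_CLOSE,np.ones((5,5))),.012)[0])
P=(xx>375)&(xx<445)&(yy>232)&(yy<262)
print("punch",rect(c,(V<105)&P,.028)[0], rect(c,(V<105)&P,.030)[1].min(0),rect(c,(V<105)&P,.03)[1].max(0))
T=(xx>210)&(xx<290)&(yy>220)&(yy<315)
print("tray",rect(c,(H>5)&(H<28)&(S>50)&(V>110)&T,.010)[0])
g=cv2.resize(im[205:318,210:485],None,fx=2.9,fy=2.9,interpolation=cv2.INTER_CUBIC); 
cv2.imwrite("pics/crop0.png",g)
# depth height map probe
Z=c["range_z"]; r=np.linalg.inv(c["intrinsics"]); pts=np.stack([xx,yy,np.ones_like(xx)],-1)@r.T*Z[...,None]
W=(pts-c["view"][:3,3])@c["view"][:3,:3]
for n,(u,v) in dict(plate=(440,270),blank=(410,280),punch=(405,246),bench=(320,250)).items(): print(n,np.round(W[v-2:v+3,u-2:u+3,2].mean()*1e3,1))
E
```

```text
blank [ 503.3 -165.1  107.2   32.4   77.7]
plate [ 543.  -172.7  223.4  174.8   83.3]
punch [ 573.3 -121.     8.     2.     0.8] [388 242] [389 246]
tray [522.7 160.  135.3  95.8  -9.7]
plate 12.7
blank 20.3
punch 30.4
bench 0.9
```

View pics/crop0.png

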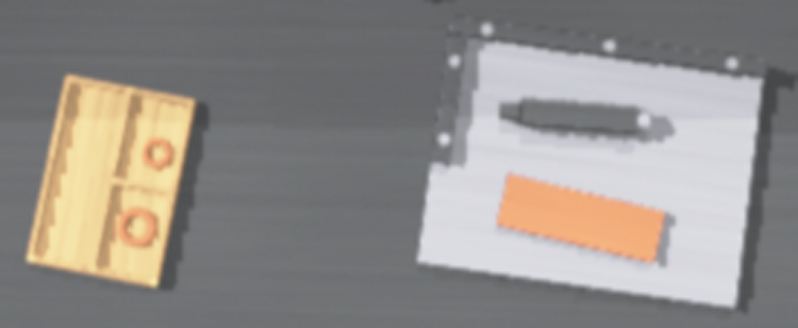

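```bash
python3 -m inch '-0.2 1 -0.44 -0.15 0 0 0; -0.2 1 -0.44 -0.15 0 0 0; -0.2 1 -0.44 -0.15 0 0 0; -0.2 1 -0.44 -0.15 0 0 0; -0.2 1 -0.44 -0.15 0 0 0; -0.2 1 -0.44 -0.15 0 0 0; -0.2 1 -0.44 -0.15 0 0 0; -0.2 1 -0.44 -0.15 0 0 0; -0.2 1 -0.44 -0.15 0 0 0; -0.2 1 -0.44 -0.15 0 0 0'
python3 -m inch '-0.2 1 -0.44 0 0 0 0; -0.2 1 -0.44 0 0 0 0; -0.2 1 -0.44 0 0 0 0; -0.2 1 -0.44 0 0 0 0; -0.2 1 -0.44 0 0 0 0; -0.2 1 -0.44 0 0 0 0'
python3 -m inch '-0.2 0 0 0 0 0 -0.9; -0.2 0 0 0 0 0 -0.9; -0.2 0 0 0 0 0 -0.9; -0.2 0 0 0 0 0 -0.9; -0.2 0 0 0 0 0 -0.9; -0.2 0 0 0 0 0 -0.9; -0.2 0 0 0 0 0 -0.9; -0.2 0 0 0 0 0 0; -0.2 0 0 0 0 0 0'
python3 - <<'E'
from station import camera
from h import *
c=camera("wrist"); cv2.imwrite("pics/w1.png",c["img"]); np.savez("w1.npz",**c); print(np.round(-c["view"][:3,:3].T@c["view"][:3,3],3))
t=dict(np.load("top0.npz"))
print(ray(t,[[375.5,219.5]],.012),ray(t,[[441.7,248.8],[382.4,243.3]],.025))
E
```

```text
time_s: 1.35
ee_pos: [0.4331, -0.2778, 0.2504]
eef_rot: [-3.141, 0.0, 0.376]
force: [0.2, 0.2, -0.2]
grip_width: 0.0376
grip_force: 0.0
time_s: 2.1
ee_pos: [0.5714, -0.1381, 0.2501]
eef_rot: [-3.141, 0.001, 0.376]
force: [-0.3, -0.1, -0.8]
grip_width: 0.0375
grip_force: 0.0
time_s: 3.22
ee_pos: [0.5708, -0.139, 0.2503]
eef_rot: [-3.141, -0.0, 1.472]
force: [0.0, 0.0, -0.7]
grip_width: 0.0378
grip_force: 0.0
[ 0.576 -0.067  0.43 ]
[[ 0.62413716 -0.09551617  0.012     ]] [[ 0.56646895 -0.22684769  0.025     ]
 [ 0.57476497 -0.10911221  0.025     ]]
```

View pics/w1.png

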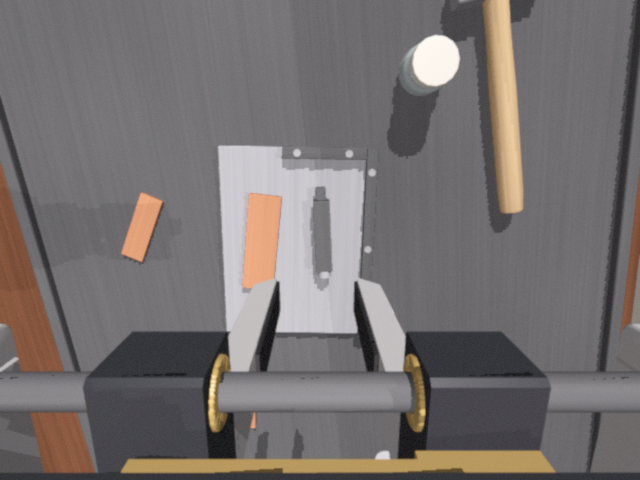

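The wrist view shows the stamp near (321,235), the bar at (262,241), the fence face near column 364 and the stop face near row 160.

```bash
python3 - <<'E'
from h import *
c=dict(np.load("w1.npz")); im=c["img"]; H,S,V=cv2.split(cv2.cvtColor(im,cv2.COLOR_BGR2HSV)); yy,xx=np.mgrid[:480,:640]
ora=(H<15)&(S>110)&(V>120)&(xx>225)&(xx<300)&(yy<300)
print("blank",rect(c,ora,.020)[0])
m=(V<95)&(xx>305)&(xx<340)&(yy>180)&(yy<280)
r,k=rect(c,m,.030); print("punch z30",r,k.min(0),k.max(0)); print("head/side z21",rect(c,m,.021)[0])
for row in (205,220,235,250,265): print(row, V[row,306:344:2].tolist(), V[row,354:378:2].tolist())
print("col", {x:V[145:172:2,x].tolist() for x in (300,330,355)})
# left plate edge, bottom edge
L=[(int(np.argmax(V[r,200:240]>130))+200,r) for r in (170,220,270,320)]; print(np.round(ray(c,L,.012)*1e3,1).tolist())
B=[(x,int(330-np.argmax(V[310:350,x][::-1]>130))+19) for x in (290,320,345)]; print(B,np.round(ray(c,B,.012)*1e3,1).tolist())
E
```

```text
blank [ 503.6 -163.8  107.7   34.    77.4]
punch z30 [ 569.5 -120.3    1.1    0.    -5.7] [315 200] [316 200]
head/side z21 [ 569.3 -121.5    1.1    0.    -5.7]
205 [195, 194, 192, 184, 121, 123, 121, 119, 116, 118, 117, 125, 186, 197, 197, 196, 195, 195, 197] [197, 194, 191, 197, 156, 86, 110, 115, 113, 109, 108, 105]
220 [194, 194, 154, 134, 119, 122, 122, 123, 119, 117, 119, 119, 158, 196, 195, 197, 196, 196, 197] [196, 194, 195, 190, 131, 98, 114, 111, 112, 108, 101, 108]
235 [194, 192, 180, 140, 114, 123, 122, 121, 120, 120, 119, 120, 150, 193, 194, 197, 196, 197, 197] [193, 194, 196, 192, 107, 109, 114, 114, 111, 111, 111, 107]
250 [195, 191, 191, 155, 133, 122, 120, 119, 122, 122, 122, 119, 131, 187, 196, 196, 196, 198, 196] [194, 193, 196, 151, 88, 157, 196, 197, 181, 115, 113, 110]
265 [193, 191, 191, 177, 139, 118, 119, 123, 121, 123, 122, 118, 121, 165, 197, 197, 200, 197, 196] [194, 194, 187, 117, 100, 111, 113, 110, 109, 103, 111, 110]
col {300: [118, 126, 129, 171, 182, 141, 116, 146, 155, 155, 155, 156, 198, 206], 330: [111, 106, 113, 115, 112, 110, 108, 119, 141, 142, 141, 144, 187, 195], 355: [112, 110, 117, 115, 114, 109, 111, 113, 143, 144, 143, 145, 189, 197]}
[[466.3, -79.5, 12.0], [460.6, -134.7, 12.0], [453.2, -193.8, 12.0], [445.4, -257.1, 12.0]]
[(290, 332), (320, 332), (345, 332)] [[522.0, -280.8, 12.0], [558.6, -284.4, 12.0], [589.1, -287.4, 12.0]]
```

```bash
python3 - <<'E'
from h import *
c=dict(np.load("w1.npz")); im=c["img"]; V=im.max(2); yy,xx=np.mgrid[:480,:640]
m=(V<129)&(xx>305)&(xx<340)&(yy>180)&(yy<280)
r,k=rect(c,m,.030); print("punch z30",r,k.min(0),k.max(0))
e=np.radians(-6.6); ex=np.array([np.cos(e),np.sin(e)]); ey=np.array([-ex[1],ex[0]])
F=ray(c,[[363,205],[362,235],[359.5,265]],.012)[:,:2]*1e3; print("fence",F@ex)
# at base of stop
print("end",ray(c,[[330,160.5],[355,160.5]],.012)[:,:2]*1e3@ey, "centre est", 559.2+74, -108.7+98)
for n,p in dict(blank=(503.5,-164.5),punch=r[:2]).items(): print(n,"in jig",np.array(p)@ex-559.2,np.array(p)@ey+108.7)
E
```

```text
punch z30 [ 572.5 -154.8   95.9   17.4   86.5] [313 187] [330 273]
fence [632.75465574 633.25756559 632.03190976]
end [-13.24209584 -12.79480447] centre est 633.2 -10.700000000000003
blank in jig -40.129651264123936 3.1610353318931175
punch in jig 27.29817920252276 20.72741454222475
```

```bash
python3 -m inch '-0.2 -0.7 0.09 1 0 0 -0.22; -0.2 0 0 1 0 0 0; -0.2 0 0 1 0 0 0; -0.2 0 0 1 0 0 0; -0.2 0 0 1 0 0 0; -0.2 0 0 1 0 0 0; -0.2 0 0 0.8 0 0 0; -0.2 0 0 0.5 0 0 0; -0.2 0 0 0.3 0 0 0; -0.2 0 0 0.1 0 0 0'
python3 -m inch '-0.2 0 0 0 0 0 0; -1 0 0 0 0 0 0; -1 0 0 0 0 0 0; -1 0 0 0 0 0 0; -1 0 0 0 0 0 0; -1 0 0 0 0 0 0' 30
```

```text
time_s: 4.53
ee_pos: [0.5717, -0.1602, 0.0195]
eef_rot: [3.141, 0.0, 1.513]
force: [-0.1, 0.5, -0.5]
grip_width: 0.0377
grip_force: 0.0
time_s: 5.28
ee_pos: [0.5719, -0.1602, 0.02]
eef_rot: [3.14, 0.0, 1.514]
force: [1.7, -0.3, 5.9]
grip_width: 0.0179
grip_force: 30.0
```

```bash
python3 -m inch '-1 0 0 -0.3 0 0 0; -1 0 0 -0.8 0 0 0; -1 0 0 -1 0 0 0; -1 0 0 -1 0 0 0; -1 0.94 -0.17 -0.3 0 0 0; -1 0.94 -0.17 0 0 0 0; -1 0.94 -0.17 0 0 0 0; -1 0.94 -0.17 0 0 0 0; -1 0.94 -0.17 0 0 0 0; -1 0.94 -0.17 0 0 0 0'
python3 -m inch '-1 0.94 -0.17 0 0 0 0; -1 0.94 -0.17 0 0 0 0; -1 0.94 -0.17 0 0 0 0; -1 0.94 -0.17 0 0 0 0; -1 0.94 -0.17 0 0 0 0; -1 0.94 -0.17 0 0 0 0'
python3 -m inch '-1 0 0 0 0 0 -0.93; -1 0 0 0 0 0 -0.93; -1 0 0 0 0 0 -0.93; -1 0 0 0 0 0 -0.93; -1 0 0 0 0 0 -0.93; -1 0 0 0 0 0 -0.93; -1 0 0 0 0 0 -0.93; -1 0 0 0 0 0 -0.93; -1 0 0 0 0 0 -0.93; -1 0 0 0 0 0 0'
python3 - <<'E'
from station import camera
from h import *
c=camera("wrist"); cv2.imwrite("pics/w2.png",c["img"]); np.savez("w2.npz",**c); im=c["img"]; H,S,V=cv2.split(cv2.cvtColor(im,cv2.COLOR_BGR2HSV))
print(np.round(project(c,[[.5264,.1817,.004],[.5227,.16,.01],[.5294,.1812,.021]])))
E
```

```text
time_s: 6.52
ee_pos: [0.5499, 0.0114, 0.1214]
eef_rot: [-3.14, 0.0, 1.514]
force: [-0.1, -0.5, -2.4]
grip_width: 0.0176
grip_force: 30.0
time_s: 7.28
ee_pos: [0.5291, 0.182, 0.1214]
eef_rot: [-3.14, 0.0, 1.514]
force: [0.0, -0.4, -3.2]
grip_width: 0.0173
grip_force: 30.0
time_s: 8.52
ee_pos: [0.5293, 0.181, 0.1213]
eef_rot: [-3.141, -0.001, 2.974]
force: [0.4, 0.2, -2.3]
grip_width: 0.0176
grip_force: 30.0
[[318. 239.]
 [290. 241.]
 [318. 248.]]
```

View pics/w2.png

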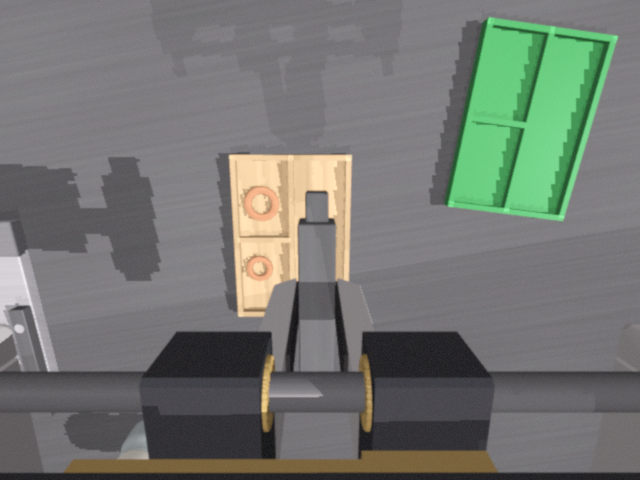

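The wrist view shows the held stamp (column 317) over the long compartment (about columns 297–346). Next I check the tray edges numerically.

```bash
python3 - <<'E'
from h import *
c=dict(np.load("w2.npz")); H,S,V=cv2.split(cv2.cvtColor(c["img"],cv2.COLOR_BGR2HSV)); m=(H>5)&(H<28)&(S>50)&(V>110)
e=np.radians(-9.7); ex=np.array([np.cos(e),np.sin(e)]); ey=np.array([-ex[1],ex[0]]); C=np.array([522.7,160])
for r in (170,200,225,250,265):
    xs=np.where(m[r,220:365])[0]+220; q=(ray(c,[[xs.min()-.5,r],[xs.max()+.5,r]],.010)[:,:2]*1e3-C)
    print(r,xs.min(),xs.max(),np.round(q@ey,1),np.round(q@ex,1))
for x in (270,310): ys=np.where(m[140:325,x])[0]+140; q=(ray(c,[[x,ys.min()-.5],[x,ys.max()+.5]],.010)[:,:2]*1e3-C); print(x,np.round(q@ex,1))
# held stamp sides at z=.121 (top ~.131): nose-end body rows
for r in (225,240,260,275): print(r,V[r,292:344:2].tolist())
E
```

```text
170 229 351 [-46.   47.7] [-55.7 -55.9]
200 231 350 [-45.7  47.5] [-32.8 -33. ]
225 232 350 [-46.1  48. ] [-13.  -13.2]
250 234 349 [-45.6  47.7] [7.5 7.3]
265 234 349 [-46.3  48. ] [20.1 20. ]
270 [-68.   47.5]
310 [-68.  -40.3]
225 [243, 239, 244, 143, 114, 117, 113, 115, 117, 113, 112, 108, 108, 106, 104, 106, 109, 104, 109, 109, 111, 117, 192, 216, 219, 205]
240 [240, 237, 243, 146, 130, 133, 133, 132, 131, 134, 131, 132, 133, 131, 127, 118, 119, 119, 122, 125, 125, 129, 188, 215, 217, 206]
260 [248, 239, 248, 172, 131, 134, 133, 132, 135, 136, 133, 132, 132, 128, 130, 127, 121, 119, 120, 122, 125, 131, 202, 215, 214, 207]
275 [248, 244, 247, 182, 129, 134, 136, 133, 133, 135, 137, 133, 133, 132, 131, 132, 131, 128, 120, 122, 125, 134, 203, 215, 212, 205]
```

```bash
python3 -m inch '-1 0 0.03 0.8 0 0 0; -1 0 0 0.9 0 0 0; -1 0 0 0.9 0 0 0; -1 0 0 0.6 0 0 0; -1 0 0 0.25 0 0 0; -1 0 0 0.1 0 0 0; -1 0 0 0.03 0 0 0; -1 0 0 0.03 0 0 0; -1 0 0 0 0 0 0'
```

```text
time_s: 9.7
ee_pos: [0.53, 0.1821, 0.0135]
eef_rot: [3.141, 0.0, 2.975]
force: [-0.0, 0.7, -1.8]
grip_width: 0.0179
grip_force: 30.0
```

```bash
python3 -m inch '-1 0 0 0.03 0 0 0; -1 0 0 0.02 0 0 0; -1 0 0 0 0 0 0'
```

```text
time_s: 10.07
ee_pos: [0.5299, 0.1821, 0.0119]
eef_rot: [3.142, 0.0, 2.975]
force: [-3.0, -0.8, 3.3]
grip_width: 0.0178
grip_force: 30.0
```

```bash
python3 -m inch '-0.4 0 0 0 0 0 0; -0.4 0 0 0 0 0 0; -0.4 0 0 0 0 0 0; -0.4 0 0 -0.3 0 0 0; -0.4 0 0 -1 0 0 0; -0.4 0 0 -1 0 0 0; -0.4 0 0 -1 0 0 0; 0.28 0 0 -0.3 0 0 -0.3'
python3 -m inch '0.28 0.04 -0.97 0 0 0 0; 0.28 0.04 -0.97 0 0 0 0; 0.28 0.04 -0.97 0 0 0 0; 0.28 0.04 -0.97 0 0 0 0; 0.28 0.04 -0.97 0 0 0 0; 0.28 0.04 -0.97 0 0 0 0; 0.28 0.04 -0.97 0 0 0 0; 0.28 0.04 -0.97 0 0 0 0; 0.28 0.04 -0.97 0 0 0 0; 0.28 0.04 -0.97 0 0 0 0'
python3 -m inch '0.28 0.04 -0.97 0 0 0 0; 0.28 0.04 -0.97 0 0 0 0; 0.28 0 0 0 0 0 0; 0.28 0 0 0 0 0 0'
cat > j.py <<'E'
from station import ctrl
import numpy as np
o=ctrl.get_obs(); e=np.radians(-6.6); ex=np.array([np.cos(e),np.sin(e)]); ey=np.array([-ex[1],ex[0]]); p=o["ee_pos"]*1e3
print("tcp in jig",np.round([p[:2]@ex-559.2,p[:2]@ey+108.7,p[2]],1),"yaw",np.degrees(o["eef_rot"][2]).round(2),"F jig",np.round([o["force"][:2]@ex,o["force"][:2]@ey,o["force"][2]],1),o["time_s"])
E
python3 j.py; python3 - <<'E'
from station import camera
import cv2
c=camera("top"); cv2.imwrite("pics/t3.png",cv2.resize(c["img"][205:318,210:485],None,fx=2.9,fy=2.9,interpolation=cv2.INTER_CUBIC))
E
```

```text
time_s: 11.08
ee_pos: [0.5306, 0.1823, 0.1224]
eef_rot: [3.14, 0.003, 3.028]
force: [0.1, 1.2, -0.4]
grip_width: 0.0353
grip_force: 0.0
time_s: 12.32
ee_pos: [0.4846, -0.1066, 0.1204]
eef_rot: [-3.141, 0.001, 3.027]
force: [0.1, -0.7, -0.0]
grip_width: 0.0603
grip_force: 0.0
time_s: 12.82
ee_pos: [0.4757, -0.1627, 0.12]
eef_rot: [3.142, 0.0, 3.027]
force: [0.2, 0.6, -0.2]
grip_width: 0.0601
grip_force: 0.0
tcp in jig [-67.9   1.8 120. ] yaw 173.43 F jig [ 0.1  0.6 -0.2] 12.825
```

View pics/t3.png

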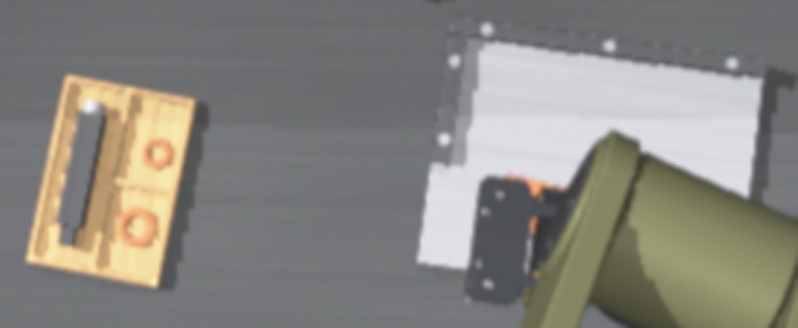

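The stamp lies in the long compartment (crop pixels (82,175)), and the bar is still under the gripper at about (540,190). Now I move behind the bar and descend.

```bash
python3 -m inch '0.28 0.57 0.04 0 0 0 0; 0.28 0 0 0.9 0 0 0; 0.28 0 0 0.9 0 0 0; 0.28 0 0 0.9 0 0 0; 0.28 0 0 0.5 0 0 0; 0.28 0 0 0.2 0 0 0; 0.28 0 0 0.1 0 0 0; 0.28 0 0 0 0 0 0'; python3 j.py
```

```text
time_s: 13.88
ee_pos: [0.4591, -0.1601, 0.0151]
eef_rot: [-3.141, 0.001, 3.027]
force: [-0.1, -0.1, -0.3]
grip_width: 0.0603
grip_force: 0.0
tcp in jig [-84.8   2.4  15.1] yaw 173.43 F jig [-0.1 -0.1 -0.3] 13.875
```

```bash
python3 -m inch '0.28 -0.15 0 0 0 0 0; 0.28 -0.3 0 0 0 0 0; 0.28 -0.3 0 0 0 0 0; 0.28 -0.3 0 0 0 0 0; 0.28 -0.3 0 0 0 0 0; 0.28 -0.3 0 0 0 0 0; 0.28 -0.3 0 0 0 0 0; 0.28 -0.3 0 0 0 0 0; 0.28 -0.3 0 0 0 0 0; 0.28 -0.25 0 0 0 0 0'; python3 j.py
python3 -m inch '0.28 -0.25 0 0 0 0 0; 0.28 -0.2 0 0 0 0 0; 0.28 -0.1 0 0 0 0 0; 0.28 -0.07 0 0 0 0 0; 0.28 0 0 0 0 0 0'; python3 j.py
```

```text
time_s: 15.12
ee_pos: [0.5428, -0.1697, 0.0146]
eef_rot: [3.142, -0.0, 3.027]
force: [-2.5, 0.7, 1.0]
grip_width: 0.0607
grip_force: 1.2
tcp in jig [-0.5  2.5 14.6] yaw 173.43 F jig [-2.6  0.4  1. ] 15.125
time_s: 15.75
ee_pos: [0.5609, -0.1718, 0.0147]
eef_rot: [-3.142, 0.0, 3.027]
force: [-1.2, 0.3, -0.5]
grip_width: 0.0603
grip_force: 0.0
tcp in jig [17.7  2.5 14.7] yaw 173.43 F jig [-1.2  0.2 -0.5] 15.75
```

```bash
python3 -m inch '0.28 -0.1 0 0 0 0 0; 0.28 -0.1 0 0 0 0 0; 0.28 -0.07 0 0 0 0 0; 0.28 -0.05 0 0 0 0 0'; python3 j.py; python3 -m inch '0.28 -0.04 0 0 0 0 0'; python3 j.py;  python3 -m inch '0.28 -0.04 0 0 0 0 0'; python3 j.py
```

```text
time_s: 16.25
ee_pos: [0.5703, -0.1729, 0.0146]
eef_rot: [3.142, -0.0, 3.027]
force: [-1.3, -0.6, 1.5]
grip_width: 0.06
grip_force: 1.0
tcp in jig [27.2  2.5 14.6] yaw 173.43 F jig [-1.2 -0.8  1.5] 16.25
time_s: 16.38
ee_pos: [0.5715, -0.173, 0.0146]
eef_rot: [3.142, -0.0, 3.027]
force: [-1.9, 0.4, 0.9]
grip_width: 0.0605
grip_force: 1.0
tcp in jig [28.4  2.5 14.6] yaw 173.43 F jig [-2.   0.2  0.9] 16.375
time_s: 16.5
ee_pos: [0.5727, -0.1732, 0.0146]
eef_rot: [-3.142, -0.0, 3.027]
force: [-1.2, 0.1, 1.2]
grip_width: 0.0598
grip_force: 0.9
tcp in jig [29.6  2.5 14.6] yaw 173.43 F jig [-1.2 -0.   1.2] 16.5
```

```bash
for i in 1 2; do :; done; python3 -m inch '0.28 -0.04 0 0 0 0 0'; python3 j.py;  python3 -m inch '0.28 -0.03 0 0 0 0 0'; python3 j.py; python3 -m inch '0.28 -0.03 0 0 0 0 0'; python3 j.py
```

```text
time_s: 16.62
ee_pos: [0.5734, -0.1731, 0.0145]
eef_rot: [3.141, -0.001, 3.027]
force: [-9.1, 1.3, 6.1]
grip_width: 0.06
grip_force: 4.9
tcp in jig [30.3  2.6 14.5] yaw 173.43 F jig [-9.2  0.2  6.1] 16.625
time_s: 16.75
ee_pos: [0.5735, -0.1731, 0.0145]
eef_rot: [3.141, -0.003, 3.027]
force: [-15.3, 3.2, 9.4]
grip_width: 0.06
grip_force: 7.7
tcp in jig [30.4  2.6 14.5] yaw 173.43 F jig [-15.6   1.5   9.4] 16.75
time_s: 16.88
ee_pos: [0.5736, -0.1732, 0.0144]
eef_rot: [3.141, -0.006, 3.027]
force: [-21.8, 2.7, 13.7]
grip_width: 0.0603
grip_force: 10.7
tcp in jig [30.5  2.6 14.4] yaw 173.43 F jig [-22.    0.1  13.7] 16.875
```

```bash
python3 -m inch '0.28 0.15 0 0 0 0 0; 0.28 0.25 0 0 0 0 0; 0.28 0 0 -0.6 0 0 0; -1 0 0 -1 0 0 0; -1 -0.55 -0.9 0 0 0 0; -1 -0.55 -0.9 0 0 0 0; -1 -0.5 -0.88 0 0 0 0; -1 0 0 0 0 0 1; -1 0 0 0 0 0 1; -1 0 0 0 0 0 1'
python3 -m inch '-1 0 0 0 0 0 1; -1 0 0 0 0 0 1; -1 0 0 0 0 0 1; -1 0 0 0 0 0 1; -1 0 0 0 0 0 1; -1 0 0 0 0 0 1; -1 0 0 0 0 0 0; -1 0 0 0 0 0 0'; python3 j.py
python3 - <<'E'
from station import camera
from h import *
c=camera("wrist"); cv2.imwrite("pics/w4.png",c["img"]); np.savez("w4.npz",**c)
H,S,V=cv2.split(cv2.cvtColor(c["img"],cv2.COLOR_BGR2HSV)); r,k=rect(c,(H<15)&(S>110)&(V>120),.02); print(r,k.min(0),k.max(0))
E
```

```text
time_s: 18.12
ee_pos: [0.6026, -0.2577, 0.0641]
eef_rot: [3.141, 0.001, 2.498]
force: [0.0, -0.1, -0.4]
grip_width: 0.0006
grip_force: 0.0
time_s: 19.12
ee_pos: [0.6024, -0.2575, 0.0633]
eef_rot: [3.141, 0.0, 1.46]
force: [-0.2, -0.6, 0.1]
grip_width: 0.0006
grip_force: 0.0
tcp in jig [ 68.8 -77.9  63.3] yaw 83.66 F jig [-0.1 -0.6  0.1] 19.125
[ 598.8 -173.4  108.6   35.6   83.3] [264  21] [330 222]
```

View pics/w4.png

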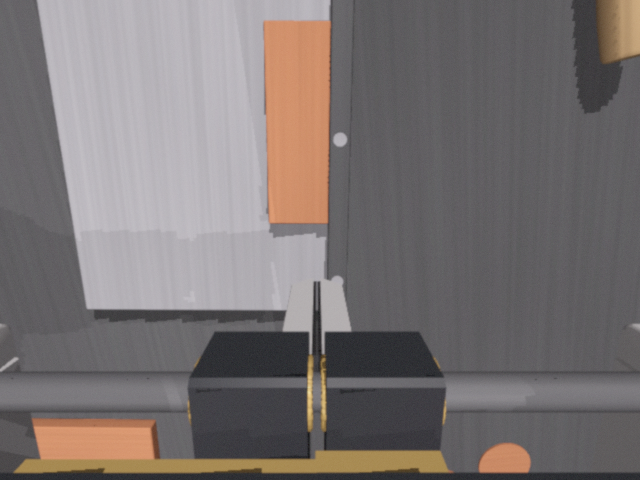

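The bar (columns 264–330, rows 21–222) lies flush along the fence. I shift over its end and descend.

```bash
python3 -m inch '-1 0 -0.45 0 0 0 0.03; -1 0 0 0.6 0 0 0; -1 0 0 0.6 0 0 0; -1 0 0 0.3 0 0 0; -1 0 0 0.1 0 0 0; -1 0 0 0 0 0 0'; python3 j.py
```

```text
time_s: 19.92
ee_pos: [0.5889, -0.256, 0.0146]
eef_rot: [3.142, 0.0, 1.451]
force: [0.2, 1.0, 0.3]
grip_width: 0.0007
grip_force: 0.0
tcp in jig [ 55.2 -77.9  14.6] yaw 83.14 F jig [0.1 1.  0.3] 19.925
```

```bash
python3 -m inch '-1 0.3 0 0 0 0 0; -1 0.3 0 0 0 0 0; -1 0.2 0 0 0 0 0; -1 0.2 0 0 0 0 0; -1 0.2 0 0 0 0 0; -1 0.2 0 0 0 0 0; -1 0.15 0 0 0 0 0; -1 0.1 0 0 0 0 0; -1 0.05 0 0 0 0 0; -1 0.05 0 0 0 0 0'; python3 j.py
```

```text
time_s: 21.18
ee_pos: [0.595, -0.2038, 0.0146]
eef_rot: [3.142, 0.0, 1.451]
force: [0.0, -3.0, 2.2]
grip_width: 0.0002
grip_force: 1.2
tcp in jig [ 55.3 -25.4  14.6] yaw 83.12 F jig [ 0.4 -3.   2.2] 21.175
```

```bash
python3 -m inch '-1 0.05 0 0 0 0 0; -1 0.05 0 0 0 0 0'; python3 j.py;python3 -m inch '-1 0.04 0 0 0 0 0'; python3 j.py;python3 -m inch '-1 0.04 0 0 0 0 0'; python3 j.py;
```

```text
time_s: 21.42
ee_pos: [0.5954, -0.2008, 0.0146]
eef_rot: [-3.142, 0.0, 1.451]
force: [-0.9, -2.1, 2.4]
grip_width: 0.0007
grip_force: 1.3
tcp in jig [ 55.3 -22.3  14.6] yaw 83.13 F jig [-0.6 -2.2  2.4] 21.425
time_s: 21.55
ee_pos: [0.5955, -0.1998, 0.0147]
eef_rot: [3.142, 0.0, 1.451]
force: [-1.2, -7.9, 2.4]
grip_width: 0.0004
grip_force: 4.4
tcp in jig [ 55.3 -21.3  14.7] yaw 83.13 F jig [-0.3 -8.   2.4] 21.55
time_s: 21.68
ee_pos: [0.5955, -0.1996, 0.0147]
eef_rot: [3.141, 0.002, 1.451]
force: [-1.6, -14.6, 0.7]
grip_width: 0.0004
grip_force: 7.3
tcp in jig [ 55.3 -21.1  14.7] yaw 83.13 F jig [  0.1 -14.6   0.7] 21.675
```

```bash
python3 -m inch '-1 0.03 0 0 0 0 0; -1 -0.15 0 0 0 0 0; -1 -0.2 0 0 0 0 0; -1 0 0 -0.6 0 0 0; -1 0 0 -1 0 0 0; -1 0.8 -0.45 0 0 0 0; -1 0.8 -0.45 0 0 0 0; 0.28 0.83 -0.45 0 0 0 0; 0.28 0 0 0 0 0 -1; 0.28 0 0 0 0 0 -1'
python3 -m inch '0.28 0 0 0 0 0 -1; 0.28 0 0 0 0 0 -1; 0.28 0 0 0 0 0 -1; 0.28 0 0 0 0 0 -1; 0.28 0 0 0 0 0 -1; 0.28 0 0 0 0 0 -1; 0.28 0 0 0 0 0 -1; 0.28 0 0 0 0 0 -0.03; 0.28 0 0 0 0 0 0'; python3 j.py
```

```text
time_s: 22.92
ee_pos: [0.5634, -0.1302, 0.0641]
eef_rot: [3.14, 0.0, 1.806]
force: [-0.4, 0.5, -0.1]
grip_width: 0.0271
grip_force: 0.0
time_s: 24.05
ee_pos: [0.5632, -0.1306, 0.0633]
eef_rot: [3.142, 0.001, 3.023]
force: [-0.8, 0.2, 0.2]
grip_width: 0.06
grip_force: 0.0
tcp in jig [15.3 43.7 63.3] yaw 173.22 F jig [-0.8  0.1  0.2] 24.05
```

```bash
python3 -m inch '0.28 0 0 0.6 0 0 -0.02; 0.28 0 0 0.6 0 0 0; 0.28 0 0 0.3 0 0 0; 0.28 0 0 0.1 0 0 0; 0.28 0 0 0 0 0 0; 0.28 -0.2 0 0 0 0 0; 0.28 -0.15 0 0 0 0 0; 0.28 -0.1 0 0 0 0 0; 0.28 -0.03 0 0 0 0 0'; python3 j.py;python3 -m inch '0.28 -0.04 0 0 0 0 0'; python3 j.py;python3 -m inch '0.28 -0.04 0 0 0 0 0'; python3 j.py
```

```text
time_s: 25.18
ee_pos: [0.5776, -0.1324, 0.0147]
eef_rot: [-3.142, 0.0, 3.031]
force: [0.3, -0.5, 0.3]
grip_width: 0.0603
grip_force: 0.0
tcp in jig [29.7 43.6 14.7] yaw 173.64 F jig [ 0.4 -0.4  0.3] 25.175
time_s: 25.3
ee_pos: [0.578, -0.1324, 0.0145]
eef_rot: [3.141, -0.002, 3.03]
force: [-6.8, -0.0, 3.4]
grip_width: 0.0604
grip_force: 3.6
tcp in jig [30.2 43.6 14.5] yaw 173.62 F jig [-6.7 -0.8  3.4] 25.3
time_s: 25.42
ee_pos: [0.5783, -0.1324, 0.0144]
eef_rot: [3.141, -0.004, 3.03]
force: [-14.8, 0.8, 10.0]
grip_width: 0.0602
grip_force: 7.9
tcp in jig [30.5 43.6 14.4] yaw 173.61 F jig [-14.8  -0.9  10. ] 25.425
```

Flush against the fence (contact at the same 30.4 mm). I back off, lift, move clear towards the robot and check.

```bash
python3 -m inch '0.28 0.1 0 0 0 0 0; 0.28 0.3 0 0 0 0 0; 0.28 0 0 -1 0 0 0; 0.28 0 0 -1 0 0 0; 0.28 0 0 -1 0 0 0; 0.28 1 -0.8 -1 0 0 0; 0.28 1 -1 0 0 0 0; 0.28 1 -1 0 0 0 0; 0.28 1 -1 0 0 0 0; 0.28 0 -1 0 0 0 0'
python3 -m inch '0.28 0 -1 0 0 0 0; 0.28 0 -1 0 0 0 0; 0.28 0 -1 0 0 0 0; 0.28 0 -1 0 0 0 0; 0.28 0 -1 0 0 0 0; 0.28 0 0 0 0 0 0; 0.28 0 0 0 0 0 0'
python3 - <<'E'
from station import camera
from h import *
c=camera("top"); cv2.imwrite("pics/t5.png",cv2.resize(c["img"][120:318,210:485],None,fx=2.9,fy=2.9,interpolation=cv2.INTER_CUBIC))
H,S,V=cv2.split(cv2.cvtColor(c["img"],cv2.COLOR_BGR2HSV)); yy,xx=np.mgrid[:480,:640]
r,k=rect(c,(H<15)&(S>110)&(V>120)&(xx>345)&(xx<475)&(yy>205)&(yy<300),.02); print(r)
e=np.radians(-6.6); ex=np.array([np.cos(e),np.sin(e)]); ey=np.array([-ex[1],ex[0]]); print(r[:2]@ex-559.2,r[:2]@ey+108.7)
E
```

```text
time_s: 26.68
ee_pos: [0.4309, -0.2617, 0.135]
eef_rot: [-3.141, 0.001, 3.03]
force: [0.4, -0.0, 0.3]
grip_width: 0.0601
grip_force: 0.0
time_s: 27.55
ee_pos: [0.4159, -0.4094, 0.1345]
eef_rot: [3.141, -0.0, 3.031]
force: [-0.0, -0.0, -0.8]
grip_width: 0.06
grip_force: 0.0
[ 603.8 -136.9  109.1   35.4   83.6]
56.33337177199269 42.106319856898565
```

View pics/t5.png

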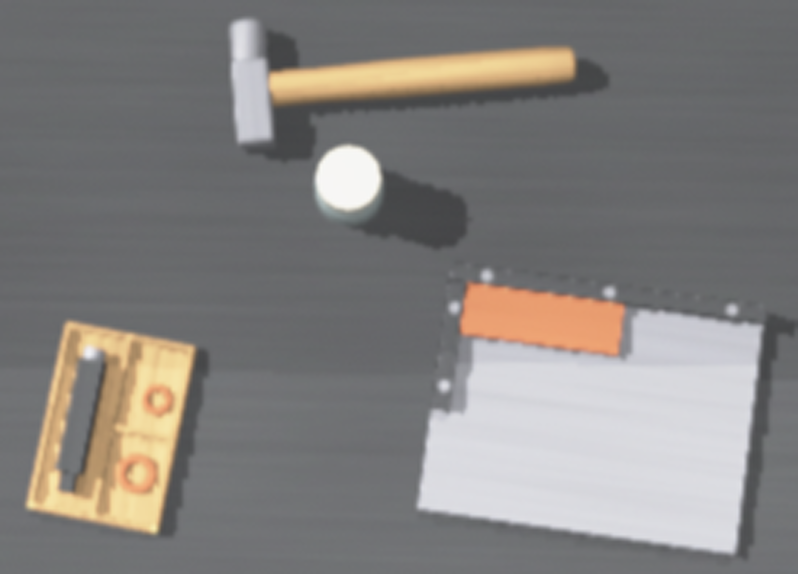

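The picture shows the bar in the corner, against the fence and the end stop (crop (543,318)), and the stamp in the long compartment (82,415). The hammer, jar and rings are undisturbed.

```bash
python3 -c "
from station import ticket; print(ticket.hand_in())"
```

```text
the job is handed in; nothing more can be done
None
```

The job is handed in at about 28 s: the stamp lies flat in the tray's long compartment, the copper bar is pushed home against the fence and end stop, and the hammer, jar and rings were not touched.

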